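Switch the wash pump back on behind its locked panel

TASK

The print-washer pump has been switched off at its control box. Turn the red key in the box's panel a full quarter turn clockwise to its stop, then swing the panel gently open until it stands upright or a little past, and finally push the red isolator lever inside fully over to its far side. Do not force the panel while it is locked, do not let it slam, and leave everything else on the bench as it stands.

Things in the scene. Friction and masses are not known exactly. Their poses are not given: they have to be found in the camera images.
- control_box: cream pump control box, fixed to the bench, 220 (its x) by 180 (its y) by 110 mm high, walls 6 mm, open on top under the grey panel. Origin: centre of its underside; z up, x roughly away from the robot, y roughly to the robot's left. In its frame, mm, panel shut: hinge line along x at y 90, z 112; upright key axis at x 0, y -45; handle bar along x at y -132, z 116
- hinge_line (a point): middle of the panel's hinge line, on the left-hand (+y) top edge of the control box; fixed. Axes as the control box's
- key_grip (a point): centre of the cross-bar of the red T-shaped key, which stays in the latch on the panel. Cross-bar 80 mm long, 14 thick, 26 high, centre 37 mm above the panel's upper face (157 mm above the bench), underside 24 mm above that face. The bar runs along this point's y axis and turns about its z axis, square to the panel
- panel_bar (a point): centre of the dark steel handle bar at the panel's free, right-hand (-y) edge: round, 12 mm thick, 100 mm long along the box's x, a leg at each end. It stands 42 mm out past the panel's edge and the box's wall, level with the panel (116 mm above the bench when shut), 222 mm from the hinge line. It swings up and over with the panel: topmost, 335 mm above the bench, when the panel is upright
- isolator_tip (a point): centre of the red ball, 26 mm across, on the isolator lever inside the box, 52 mm from its pivot at x 0, y -10, z 28 mm in the box's frame. Off: ball 20 mm to the near (-x) side of the pivot, 76 mm above the bench; half-way 80 mm; on: 20 mm to the far (+x) side. Hidden until the panel is open. 71 mm free between the ball and the box's near wall
- key (a joint): angle of the key, rad: 0 locked (bar along the box's y), grows clockwise seen from above, stop at 1.571 (bar along the box's x). Friction 0.10 N m, stays where it is left. Under the panel its cam sits beneath a catch and lets go only beyond about 1.1 rad
- panel (a joint): opening angle of the panel, rad: 0 shut and flat, 1.571 upright, stop at 1.83. It turns about the box's -x axis, its right-hand edge going up and then over to the left. Panel 220 by 180 by 8 mm, 0.46 kg with the key; stiff hinge (0.55 N m), stays at any angle; about 5 N at the bar lifts it
- isolator (a joint): angle of the isolator lever, rad: 0 off, leaning to the box's near (-x) side; 0.8 on, leaning to its far (+x) side, where it stops. Friction 0.06 N m: 2 to 8 N of level push at the ball moves it; stays where it is left
- beaker: open clear glass beaker, 72 mm across, 90 mm tall; origin at the centre of its underside. Bystander
- jar: brown jar with black cap, 60 mm across, 100 mm tall; origin at the centre of its underside. Bystander
- funnel: black funnel standing mouth down, 96 mm across, 90 mm tall; origin at the centre of its underside. Bystander
- tongs: wooden print tongs lying flat, 190 mm long, 65 mm wide, 10 mm high; origin under their middle. Bystander
- wash_bottle: white bottle with a blue cap, 58 mm across, 150 mm tall; origin at the centre of its underside. Bystander

How it is judged:
On the way, in this order (a step that is already met when the one before it is completed fails the run):
1. the key is turned fully (over 1.35 rad) with the panel still shut (value of joint key above 1.35 rad and value of joint panel below 0.1 rad), for 0.1 s.
2. the panel stands open (over 1.4 rad), isolator not yet thrown (value of joint panel above 1.4 rad and value of joint isolator below 0.25 rad), for 0.2 s.
3. the isolator lever is fully over (over 0.68 rad) (value of joint panel above 1.4 rad and value of joint isolator above 0.68 rad), for 0.2 s.
At the end, for the whole second after the job is handed in: the panel is at rest open beyond 1.4 rad (about upright or past it), the isolator lever is over beyond 0.68 of its 0.8 rad, the key is still turned (over 1.2 rad), and the bystanders stand within 40 mm of where they were (all of step 3 and value of joint key above 1.2 rad and velocity of joint panel between -0.1 and 0.1 rad/s); the robot touches nothing.
It fails at once if the panel is forced: lifted more than 0.1 rad with the key turned less than 0.9 rad (value of joint panel above 0.1 rad and value of joint key below 0.9 rad).
It fails at once if the panel is swung or dropped faster than 2.5 rad/s (velocity of joint panel above 2.5 rad/s or velocity of joint panel below -2.5 rad/s).
It fails at once if a bystander is moved more than 40 mm or tipped over (distance of any of beaker, jar, funnel, tongs, wash_bottle from where it was at the start of the episode above 0.04 m or angle between any of beaker, jar, funnel, tongs, wash_bottle's own z axis and vertical above 0.5 rad).
It also fails if it takes over 69 s, if anything falls off the work surface, if the arm or the gripper's body presses on something with over 40 N, if the wrist force passes 120 N, or if a joint passes its speed limit or range.

ROBOT

A 7-joint arm with a two-finger parallel gripper is mounted at the origin on the work surface. World frame = base frame: x ahead of the robot, y to its left, z up, the work surface at z = 0. Lengths are in m, angles in rad, forces in N, time in s.
With the tool pointing down it reaches from about 0.4 to 0.85 m from the base axis. Payload 4.5 kg.
Tool frame: the origin (TCP) lies on the centre line of the jaws, within the pads' length; the fingertips stand 8 mm ahead of it and the grasp point (between the pads) lies 11 mm behind it; z points along the fingers, y is the direction in which the jaws open and shut (so a half turn about z gives the same grasp; the last joint's range is limited). The gripper opens to 85 mm and grips with 20 to 120 N. Pads are 22 mm wide; open, the fingers measure 114 mm over their backs; the gripper's body (76 mm by 85 mm) begins 54 mm behind the grasp point. The pads swing forward as they close: fully open they stand 13 mm farther back than shut.
Start: joints at [-1.312, 0.689, -0.195, 1.565, 0.157, 0.902, -0.215], TCP at [0.139, 0.609, 0.239] pointing down, gripper open.
Joint ranges: [-3.01, 3.01], [-0.46, 2.08], [-1.47, 1.51], [0.13, 2.56], [-1, 4.14], [0.04, 2.09], [-2.66, 2.66]. Speed limits (rad/s): [2.57, 2.57, 3.14, 3.14, 3.14, 3.14, 3.14].

INTERFACE

Orientations are given as a unit quaternion [w, x, y, z].
In Python, from rig import arm, eyes gives the robot as it stands.
- The arm moves only by the tool drive_tool, never from a script. Its argument "moves" is a list that holds one entry, the list of rows, each a list of 4 numbers: the shift along the tool's x, y, z normalised to -1 to 1, where 1 is 40 cm, then the turn about the tool's z normalised to -1 to 1, where 1 is 2 rad. A call has 1 to 8 rows; each row is the pose to reach, as a shift and turn from the pose measured when the call began, along the tool's axes at that moment; what a row does not reach only later rows make up. A row lasts 1/10 s, in which the tool goes at most 50 mm and 8.59 degrees, less where a joint would pass 70% of its speed; a pose out of reach is approached as far as the arm can. A call with a number of a shift or a turn outside -1 to 1 is refused whole. A call with a gripper value outside its range is refused whole. "fingers" is the finger opening in mm, from 0 to 85.4, set as the call begins (left out, the last holds). The fingers move at their own pace and stop on an object; "newtons" is the grip in N (left out, the last holds). Time passes only in rows, so rows that repeat a pose let the fingers close. It gives the time, the measured TCP pose, the force and the opening at its end, in the units of the state.
- arm.observe(): the state, without advancing time (a new reading comes with each control period).
- eyes.read_camera(name): name is "scene" or "top" or "wrist"; returns a dict with "color" (420x560x3 uint8, blue, green, red), "fx", "fy", "cx", "cy" (pixels), "world_to_cam" (4x4, takes a point from world to camera coordinates). Camera axes: x right, y down, z forward; pixel columns grow to the right and rows downward; lengths in m; the calibration is good to about 2 mm. A picture is of the moment at which its call begins. There is no depth.
- arm.hand_in(): hands the job in, once; it reports no verdict.
Trained networks look in a picture, given as the dict that the camera call returned (one of the last four; its "shot" number tells which), for a name from the list of things; names that differ only in an ending like _2 or _b are one class to them, and where a whole thing is asked for, a point or a joint stands for the part that bears it (a point fixed in the world has none). Each returns a list of dicts, best first, with "p" (0 to 1); they miss things now and then, are a little off and sometimes report something else, mostly with a low value. They report only what shows in the picture. A call takes as long as a camera call.
- eyes.regions_of(name, picture): "mask" (420x560 bool, what is visible of it) and "box" ([left, top, right, bottom] in pixels, round what is visible of it).
The state is a dict: "time": time; "joint_positions": joint angles; "qvel": joint speeds; "joint_torque": joint torques, N m; "tool_pos": TCP position; "tool_rot": TCP orientation; "ft_force": force on the tool from outside, world axes, zero at the start; "torque": the same for the moment, N m; "opening": opening from 0.0 (shut) to 1.0 (fully open).
Only numpy, scipy, OpenCV 4.12 (cv2) and the standard library are available. Lean on these libraries where they do the work, as an engineer would, in place of code of your own. Each camera call takes 0.05 s, during which the arm holds its last target.

## Working session

There is one attempt and no reset: what is moved stays moved. The work goes in short steps, Python scripts to look and compute and a tool call to move; the robot and the scene stay as the last step left them, time stands still between calls to the robot, and variables do not carry over. Pictures are saved under pics/ and viewed, and the job is handed in when it is done.

Besides the shell and the picture viewer there is one more tool, called after "Request:" as name(argument=value, ...), one argument or row to a line, values as JSON. drive_tool: Moves the arm, as the interface text tells. Its arguments: {"type":"object","properties":{"moves":{"type":"array"},"fingers":{"type":"number"},"newtons":{"type":"number"}},"required":["moves"]}

```bash
ls; mkdir -p pics; cat > h.py <<'E'
import numpy as np,cv2
from rig import arm,eyes
from scipy.spatial.transform import Rotation as R
def snap(c,fn,names=()):
    p=eyes.read_camera(c); im=p["color"].copy()
    out={}
    for n in names:
        r=eyes.regions_of(n,p)
        out[n]=r
        for d in r[:2]: print(c,n,round(d["p"],2),d["box"], [round(v,1) for v in np.argwhere(d["mask"]).mean(0)[::-1]])
    cv2.imwrite("pics/"+fn,im); return p,out
def ray(p,u,v):
    M=np.array(p["world_to_cam"]);Rm=M[:3,:3];t=M[:3,3]
    d=Rm.T@np.array([(u-p["cx"])/p["fx"],(v-p["cy"])/p["fy"],1]);return -Rm.T@t,d
def atz(p,u,v,z):
    o,d=ray(p,u,v);return o+d*(z-o[2])/d[2]
def proj(p,X):
    M=np.array(p["world_to_cam"]);c=M[:3,:3]@np.array(X)+M[:3,3];return c[0]/c[2]*p["fx"]+p["cx"],c[1]/c[2]*p["fy"]+p["cy"]
def quat(s): q=s["tool_rot"];return R.from_quat([q[1],q[2],q[3],q[0]])
def move_to(X,s=None):
    s=s or arm.observe(); return quat(s).inv().apply(np.array(X)-np.array(s["tool_pos"]))/0.4
E
python3 - <<'E'
from h import *
s=arm.observe();print(s);print(quat(s).as_matrix().round(3))
for c in("top","scene"):
    p,o=snap(c,c+"0.png",["control_box","key_grip","panel_bar","beaker","jar","funnel","tongs","wash_bottle"])
    print(np.array(p["world_to_cam"]).round(3),p["fx"],p["cx"],p["cy"])
    import pickle;pickle.dump((p,o),open(c+"0.pkl","wb"))
E
```

```text
pics
{'time': 0.0, 'joint_positions': array([-1.31222496,  0.69002257, -0.19446327,  1.5663862 ,  0.15728268,
        0.90249074, -0.21508073]), 'qvel': array([-4.75537706e-05,  9.22685830e-04,  1.21554406e-03,  1.54890845e-03,
       -4.61212124e-05,  2.46633643e-04,  8.95086963e-04]), 'joint_torque': array([ 1.18458807e-03, -5.39618218e+01, -1.26632050e+00, -1.58544517e+01,
        9.05224500e-03,  9.52132250e-03, -3.18052571e-06]), 'tool_pos': array([0.13922771, 0.6086199 , 0.23844744]), 'tool_rot': array([-3.04204676e-05,  1.12119898e-01,  9.93694222e-01, -9.59524208e-04]), 'ft_force': array([0.28608467, 0.77082594, 0.55902997]), 'torque': array([-0.01017244,  0.01056496, -0.00659537]), 'opening': 0.9989217975297686}
[[-0.975  0.223 -0.   ]
 [ 0.223  0.975 -0.002]
 [-0.    -0.002 -1.   ]]
top control_box 0.64 [261.8, 184.2, 364.6, 283.1] [np.float64(307.2), np.float64(235.6)]
top key_grip 0.59 [308.0, 228.5, 344.0, 238.3] [np.float64(325.2), np.float64(233.2)]
top key_grip 0.46 [326.1, 147.6, 356.7, 180.9] [np.float64(342.9), np.float64(163.3)]
top panel_bar 0.84 [265.3, 188.4, 3
[... 1092 characters left out ...]
4(191.2)]
scene beaker 0.56 [167.6, 209.5, 200.6, 255.1] [np.float64(185.6), np.float64(232.2)]
scene beaker 0.55 [210.7, 143.3, 335.4, 271.5] [np.float64(271.3), np.float64(204.2)]
scene jar 0.88 [232.1, 255.0, 263.9, 299.7] [np.float64(248.0), np.float64(278.3)]
scene funnel 0.82 [147.4, 154.2, 185.8, 194.9] [np.float64(165.4), np.float64(178.9)]
scene tongs 0.95 [175.9, 155.9, 242.2, 208.2] [np.float64(202.9), np.float64(185.0)]
scene tongs 0.57 [210.3, 145.9, 335.2, 244.1] [np.float64(270.8), np.float64(190.7)]
[[-0.679  0.734  0.014  0.428]
 [ 0.591  0.559 -0.581 -0.258]
 [-0.435 -0.386 -0.814  1.396]
 [ 0.     0.     0.     1.   ]] 501.35649349107746 274.1245999405671 210.3777905398976
```

```bash
python3 - <<'E'
import cv2
a=cv2.imread("pics/top0.png");b=cv2.imread("pics/scene0.png")
cv2.imwrite("pics/topz.png",cv2.resize(a[130:330,180:440],None,fx=3,fy=3,interpolation=2))
cv2.imwrite("pics/scenez.png",cv2.resize(b[120:320,130:390],None,fx=3,fy=3,interpolation=2))
E
```

```text
(no output)
```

View pics/topz.png

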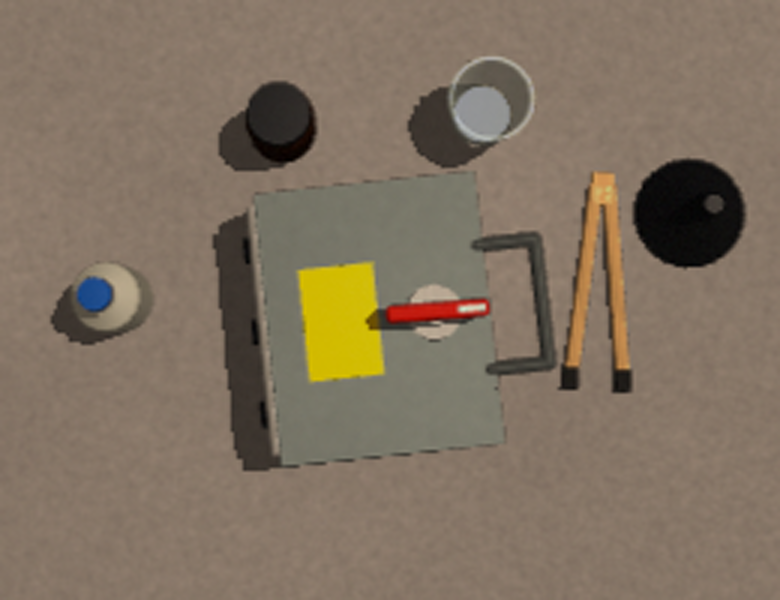

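View pics/scenez.png

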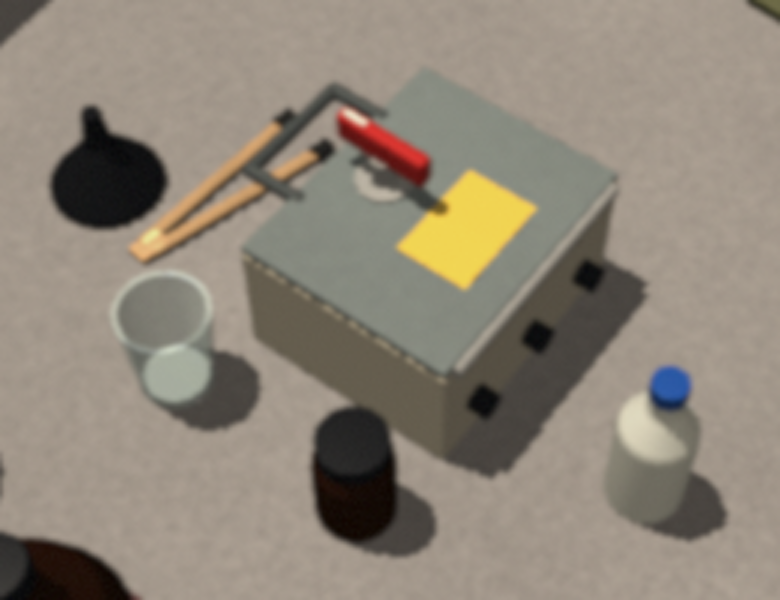

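View pics/top0.png

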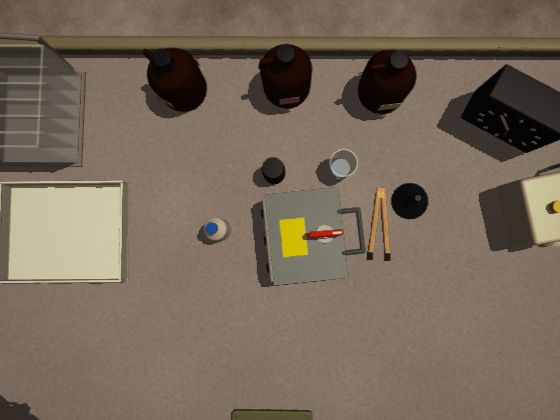

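```bash
cat >> h.py <<'E'
def W(b,P):
    c,s=np.cos(b[2]),np.sin(b[2]);P=np.array(P,float);return np.array([b[0]+c*P[0]-s*P[1],b[1]+s*P[0]+c*P[1],P[2]])
E
python3 - <<'E'
from h import *;import pickle
from scipy.optimize import least_squares
pt,ot=pickle.load(open("top0.pkl","rb"));ps,os_=pickle.load(open("scene0.pkl","rb"))
C=[(.11,.09,.12),(.11,-.09,.12),(-.11,-.09,.12),(-.11,.09,.12)]
tu=np.array([(253,193),(475,171),(505,442),(281,466)])/3+[180,130]
su=np.array([(445,378),(245,250),(425,68),(617,178)])/3+[130,120]
def res(b,which=(0,1)):
    r=[]
    for p,U in [(pt,tu),(ps,su)]:
        for c,u in zip(C,U): r+=list(np.array(proj(p,W(b,c)))-u)
    return np.array(r)
f=least_squares(res,[.6,-.05,0]);b=f.x;print(b,f.fun.round(1))
np.save("box.npy",b)
for n,P in dict(key=(0,-.045,.157),bar=(0,-.132,.116),tip=(-.02,-.01,.076),hinge=(0,.09,.112)).items():print(n,W(b,P).round(4),"top",np.round(proj(pt,W(b,P)),1),"scene",np.round(proj(ps,W(b,P)),1))
for n,h in dict(beaker=.05,jar=.1,funnel=.03,tongs=.01,wash_bottle=.08).items():
    m=np.argwhere(ot[n][0]["mask"]).mean(0)[::-1];print(n,atz(pt,*m,h).round(3))
s=arm.observe()
print(move_to(W(b,(0,-.045,.157)),s))
# ends of key bar
for y in(-.085,-.005):print(np.round(proj(pt,W(b,(0,y,.17))),1))
E
```

```text
[ 0.54900541 -0.07692128  0.11377532] [-1.3 -0.5 -1.3 -0.9 -1.1 -0.1 -1.4 -0.4 -0.3 -0.9 -2.  -1.5 -0.5 -1.4
  0.8 -2.1]
key [ 0.5541 -0.1216  0.157 ] top [324.4 232.9] scene [257.6 168.7]
bar [ 0.564  -0.2081  0.116 ] top [359.3 229.5] scene [227.4 162.7]
tip [ 0.5303 -0.0891  0.076 ] top [309.3 243.1] scene [275.7 193.6]
hinge [0.5388 0.0125 0.112 ] top [267.8 239.1] scene [308.4 211.7]
beaker [ 0.736 -0.176  0.05 ]
jar [0.709 0.001 0.1  ]
funnel [ 0.643 -0.35   0.03 ]
tongs [ 0.582 -0.276  0.01 ]
wash_bottle [0.563 0.141 0.08 ]
[-1.41820993 -1.55030856  0.20566033]
[342.1 230.9]
[307.5 234.5]
```

```bash
cat >> h.py <<'E'
def plan(X,ydir,s=None):
    "row for target TCP X and tool-y world angle ydir (deg), shortest mod 180"
    s=s or arm.observe(); r=quat(s); y=r.apply([0,1,0]); a=np.degrees(np.arctan2(y[1],y[0]))
    d=(a-ydir+90)%180-90   # clockwise = +
    print("t",round(s["time"],2),"pos",np.round(s["tool_pos"],4),"yang",round(a,1),"F",np.round(s["ft_force"],1),"op",round(s["opening"],3),"q",np.round(s["joint_positions"],2))
    print("row",np.round(move_to(X,s),4),round(np.radians(d)/2,4))
E
python3 - <<'E'
from h import *
plan([.45,.35,.27],40)
E
```

```text
t 0.9 pos [0.1393 0.6093 0.2393] yang 77.1 F [-0.2 -0.3  0.2] op 1.0 q [-1.31  0.69 -0.19  1.57  0.16  0.9  -0.22]
row [-0.9017 -0.4589 -0.0767] 0.324
```

Request:
drive_tool(
  moves=[
    [[-0.9, -0.46, -0.077, 0.32], [-0.9, -0.46, -0.077, 0.32], [-0.9, -0.46, -0.077, 0.32], [-0.9, -0.46, -0.077, 0.32], [-0.9, -0.46, -0.077, 0.32], [-0.9, -0.46, -0.077, 0.32], [-0.9, -0.46, -0.077, 0.32], [-0.9, -0.46, -0.077, 0.32]],
  ],
  fingers=85,
  newtons=40,
)

```text
time: 1.7
tool_pos: [0.4464, 0.3519, 0.2701]
tool_rot: [0.0, 0.419, 0.908, 0.0]
ft_force: [0.8, -0.1, -0.3]
opening: 0.993
```

```bash
python3 - <<'E'
from h import *
b=np.load("box.npy")
plan(list(W(b,(0,-.045,0))[:2]-[0,.001])+[.26],6.5)
E
```

```text
t 1.7 pos [0.4464 0.3519 0.2701] yang 40.5 F [ 0.8 -0.1 -0.3] op 0.993 q [-0.72  0.57 -0.05  1.71  0.04  0.86 -0.08]
row [-1.0772 -0.5651  0.0247] 0.2965
```

Request:
drive_tool(
  moves=[
    [[-1, -0.525, 0.023, 0.3], [-1, -0.525, 0.023, 0.3], [-1, -0.525, 0.023, 0.3], [-1, -0.525, 0.023, 0.3], [-1, -0.525, 0.023, 0.3], [-1, -0.525, 0.023, 0.3], [-1, -0.525, 0.023, 0.3], [-1, -0.525, 0.023, 0.3]],
  ],
)

```text
time: 2.5
tool_pos: [0.5347, -0.0385, 0.262]
tool_rot: [0.0, 0.668, 0.744, 0.001]
ft_force: [-0.1, 0.3, 0.2]
opening: 0.995
```

```bash
python3 - <<'E'
from h import *
b=np.load("box.npy")
plan(list(W(b,(0,-.045,0))[:2]-[0,.001])+[.24],6.5)
E
```

```text
t 2.5 pos [ 0.5347 -0.0385  0.262 ] yang 6.1 F [-0.1  0.3  0.2] op 0.995 q [-0.07  0.54  0.09  1.82 -0.07  0.79  0.16]
row [-0.2144  0.0259  0.0548] -0.0034
```

Request:
drive_tool(
  moves=[
    [[-0.11, 0.013, 0.03, -0.003], [-0.214, 0.026, 0.055, -0.003], [-0.214, 0.026, 0.055, -0.003]],
  ],
)

```text
time: 2.8
tool_pos: [0.5536, -0.1309, 0.2389]
tool_rot: [0.002, 0.67, 0.742, -0.002]
ft_force: [-0.4, -0.4, -0.6]
opening: 0.997
```

```bash
python3 - <<'E'
from h import *
b=np.load("box.npy")
p,o=snap("wrist","w1.png",["key_grip"])
K=W(b,(0,-.045,.157));print(K)
print(np.round(proj(p,K),1), [np.round(proj(p,W(b,(0,-.045+d,.17))),1) for d in(-.04,.04)])
if o["key_grip"]:
    m=np.argwhere(o["key_grip"][0]["mask"]).mean(0)[::-1];print(atz(p,*m,.165))
plan(list(K[:2])+[.147],6.5)
E
```

```text
wrist key_grip 0.97 [258.9, 146.7, 289.6, 275.5] [np.float64(274.2), np.float64(209.9)]
wrist key_grip 0.7 [94.4, 2.0, 449.5, 310.7] [np.float64(273.0), np.float64(128.6)]
[ 0.55411426 -0.12163034  0.157     ]
[277.8 208.7] [array([278.7, 275.9]), array([277.3, 147.8])]
[ 0.55167955 -0.12003028  0.165     ]
t 2.9 pos [ 0.5539 -0.1235  0.2396] yang 6.3 F [-0.4  0.9  0.2] op 0.992 q [ 0.09  0.61  0.08  1.75 -0.06  0.78  0.31]
row [0.0044 0.001  0.2314] -0.0017
```

View pics/w1.png

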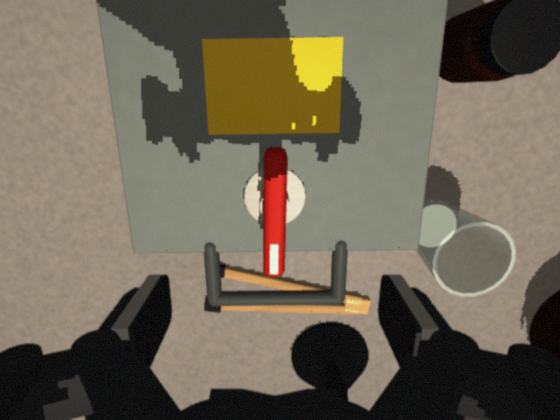

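Request:
drive_tool(
  moves=[
    [[0.004, -0.003, 0.08, 0], [0.004, -0.003, 0.16, 0], [0.004, -0.003, 0.2, 0], [0.004, -0.003, 0.227, 0], [0.004, -0.003, 0.227, 0], [0.004, -0.003, 0.227, 0]],
  ],
  fingers=50,
)

```text
time: 3.5
tool_pos: [0.5532, -0.1213, 0.1495]
tool_rot: [0.0, 0.667, 0.745, 0.001]
ft_force: [0.9, -0.2, 0.6]
opening: 0.585
```

```bash
python3 - <<'E'
from h import *
b=np.load("box.npy")
p,o=snap("wrist","w2.png",["key_grip"])
plan([.5525,-.121,.149],6.5)
E
```

```text
wrist key_grip 0.85 [246.2, 203.1, 296.2, 392.5] [np.float64(272.7), np.float64(297.4)]
t 3.6 pos [ 0.5535 -0.1218  0.1499] yang 6.3 F [-0.1  0.   0.6] op 0.584 q [ 0.1   0.74  0.06  1.84 -0.07  0.57  0.32]
row [ 0.0023 -0.0022  0.0023] -0.0015
```

View pics/w2.png

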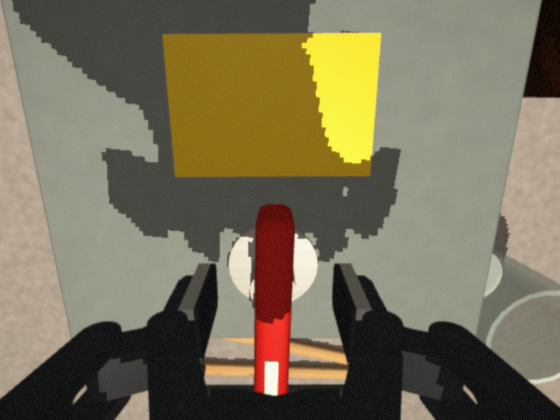

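Request:
drive_tool(
  moves=[
    [[0.002, -0.002, 0, 0], [0.002, -0.002, 0, 0], [0.002, -0.002, 0, 0], [0.002, -0.002, 0, 0], [0.002, -0.002, 0, 0], [0.002, -0.002, 0, 0], [0.002, -0.002, 0, 0]],
  ],
  fingers=5,
  newtons=40,
)

```text
time: 4.3
tool_pos: [0.5525, -0.1211, 0.1509]
tool_rot: [0.001, 0.667, 0.745, 0.001]
ft_force: [-1.4, 0.1, 6.1]
opening: 0.194
```

Request:
drive_tool(
  moves=[
    [[0, 0, 0, 0.05], [0, 0, 0, 0.1], [0, 0, 0, 0.15], [0, 0, 0, 0.2], [0, 0, 0, 0.25], [0, 0, 0, 0.3], [0, 0, 0, 0.35], [0, 0, 0, 0.4]],
  ],
)

```text
time: 5.1
tool_pos: [0.555, -0.1218, 0.1512]
tool_rot: [0.002, 0.905, 0.425, 0.003]
ft_force: [5.4, -1.6, -6.0]
opening: 0.189
```

```bash
python3 - <<'E'
from h import *
p,o=snap("top","t2.png",["key_grip"])
plan([.5525,-.121,.15],96.5)
print(arm.observe()["torque"])
E
```

```text
top key_grip 0.71 [261.1, 187.6, 362.4, 280.3] [np.float64(290.9), np.float64(224.2)]
t 5.2 pos [ 0.555  -0.1218  0.1512] yang -39.6 F [ 4.9 -1.7 -4.3] op 0.189 q [-0.03  0.75  0.28  1.84 -0.35  0.58 -0.22]
row [-0.0024 -0.0061  0.0028] 0.3833
[-0.33594396 -1.16886829  0.04757644]
```

Request:
drive_tool(
  moves=[
    [[0, 0, 0, 0.05], [0, 0, 0, 0.1], [0, 0, 0, 0.15], [0, 0, 0, 0.2], [0, 0, 0, 0.25], [0, 0, 0, 0.3], [0, 0, 0, 0.35], [0, 0, 0, 0.395]],
  ],
)

```text
time: 6.0
tool_pos: [0.5564, -0.1242, 0.1514]
tool_rot: [0.003, 0.999, 0.044, 0.006]
ft_force: [3.1, -5.5, -5.5]
opening: 0.187
```

Request:
drive_tool(
  moves=[
    [[0, 0, 0, 0.01], [0, 0, 0, 0.01], [0, 0, 0, 0.01]],
  ],
)

```text
time: 6.3
tool_pos: [0.5565, -0.1244, 0.1513]
tool_rot: [0.003, 0.999, 0.035, 0.006]
ft_force: [1.5, -2.2, -3.8]
opening: 0.186
```

```bash
python3 - <<'E'
from h import *
plan([.5525,-.121,.15],96.5)
print(arm.observe()["torque"])
E
```

```text
t 6.3 pos [ 0.5565 -0.1244  0.1513] yang -86.0 F [ 1.5 -2.2 -3.8] op 0.186 q [-0.15  0.8   0.51  1.85 -0.61  0.64 -0.77]
row [-0.0093 -0.0092  0.003 ] -0.0221
[-0.46665023 -0.2957596   0.34651663]
```

Request:
drive_tool(
  moves=[
    [[0, 0, 0, 0], [0, 0, 0, 0], [0, 0, 0, 0], [0, 0, 0, 0], [0, 0, -0.1, 0], [0, 0, -0.2, 0], [0, 0, -0.25, 0], [0, 0, -0.25, 0]],
  ],
  fingers=50,
)

```text
time: 7.1
tool_pos: [0.557, -0.1246, 0.2544]
tool_rot: [0.004, 0.999, 0.035, 0.009]
ft_force: [-0.3, 0.5, 0.4]
opening: 0.589
```

```bash
python3 - <<'E'
from h import *
b=np.load("box.npy")
p,o=snap("wrist","w3.png",["key_grip"])
for d in (-.04,.04): print(np.round(proj(p,W(b,(d,-.045,.17))),1))
m=np.argwhere(o["key_grip"][0]["mask"]);print(cv2.minAreaRect(m[:,::-1].astype(np.float32)))
print([np.round(proj(p,W(b,(d,-.132,.116))),1) for d in(-.05,.05)])
plan(list(W(b,(0,-.132,0))[:2])+[.24],96.5)
E
```

```text
wrist key_grip 0.73 [260.2, 164.0, 284.9, 282.7] [np.float64(272.8), np.float64(220.5)]
[272.2 282. ]
[266.1 164.5]
((273.0, 221.5), (119.0, 26.0), 90.0)
[array([377.9, 256.6]), array([382.9, 133.5])]
t 7.2 pos [ 0.5551 -0.1233  0.2511] yang -86.0 F [-0.2  0.3 -0.1] op 0.589 q [-0.22  0.67  0.63  1.76 -0.5   0.86 -0.87]
row [0.0071 0.2127 0.0292] -0.0219
```

View pics/w3.png

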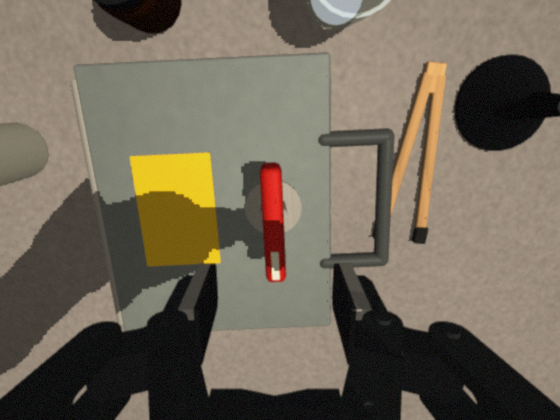

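Request:
drive_tool(
  moves=[
    [[0.003, 0.11, 0.01, -0.022], [0.007, 0.218, 0.03, -0.022], [0.007, 0.218, 0.03, -0.022], [0.007, 0.218, 0.03, -0.022]],
  ],
  fingers=34,
)

```text
time: 7.6
tool_pos: [0.5627, -0.2109, 0.2379]
tool_rot: [0.002, 0.998, 0.055, 0.004]
ft_force: [-0.3, 1.3, 0.3]
opening: 0.398
```

```bash
python3 - <<'E'
from h import *
b=np.load("box.npy")
p,o=snap("wrist","w4.png",["panel_bar"])
print([np.round(proj(p,W(b,(d,-.132,.116))),1) for d in(-.05,.05)])
plan([.5643,-.2105,.105],96.5)
E
```

```text
wrist panel_bar 0.74 [0.0, 41.8, 282.4, 333.4] [np.float64(113.5), np.float64(184.3)]
[array([271.2, 264. ]), array([270.3, 133.6])]
t 7.7 pos [ 0.5637 -0.2085  0.2384] yang -83.4 F [ 0.1  0.9 -0.5] op 0.398 q [-0.04  0.72  0.59  1.68 -0.49  0.89 -0.71]
row [-0.0021  0.0037  0.3336] 0.0006
```

View pics/w4.png

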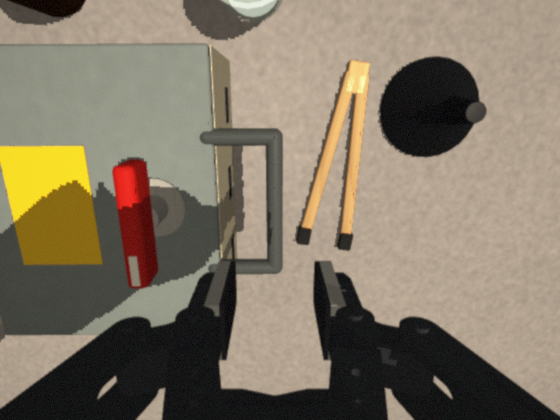

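Request:
drive_tool(
  moves=[
    [[0, 0.004, 0.1, 0], [-0.002, 0.004, 0.18, 0], [-0.002, 0.004, 0.23, 0], [-0.002, 0.004, 0.27, 0], [-0.002, 0.004, 0.31, 0], [-0.002, 0.004, 0.333, 0], [-0.002, 0.004, 0.333, 0]],
  ],
)

```text
time: 8.4
tool_pos: [0.5638, -0.2087, 0.1039]
tool_rot: [0.001, 0.998, 0.058, 0.003]
ft_force: [0.5, -0.2, 0.3]
opening: 0.398
```

```bash
python3 - <<'E'
from h import *
p,o=snap("wrist","w5.png",[])
p,o=snap("scene","s5.png",[])
plan([.5643,-.2105,.105],96.5)
E
```

```text
t 8.5 pos [ 0.5647 -0.2101  0.1056] yang -83.4 F [-0.5 -0.   0.4] op 0.401 q [ 0.04  0.89  0.45  1.77 -0.62  0.61 -0.6 ]
row [-0.0011  0.0009  0.0014] 0.0011
```

View pics/w5.png

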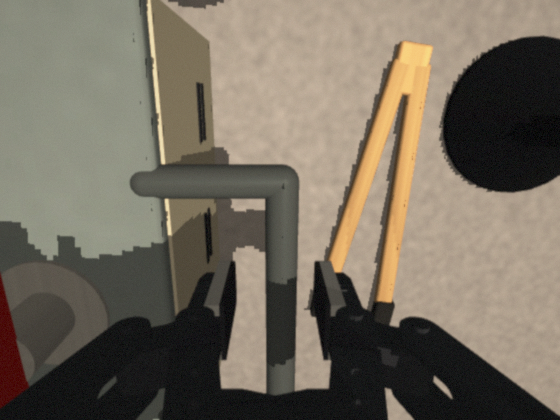

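View pics/s5.png

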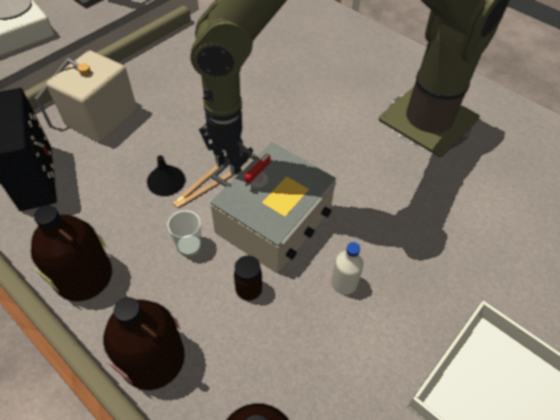

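Request:
drive_tool(
  moves=[
    [[0, 0.003, 0, 0], [0, 0.003, 0, 0], [0, 0.003, 0, 0], [0, 0.003, 0, 0], [0, 0.003, 0, 0]],
  ],
  fingers=5,
  newtons=35,
)

```text
time: 9.0
tool_pos: [0.5654, -0.211, 0.1063]
tool_rot: [0.002, 0.998, 0.058, 0.005]
ft_force: [0.4, 1.9, 5.3]
opening: 0.13
```

```bash
cat > arc.py <<'E'
from h import *
import sys
# rows along arc: hinge at H in plane; current bar = grasp point of tool
b=np.load("box.npy"); s=arm.observe(); r=quat(s)
g=np.array(s["tool_pos"])+r.apply([0,0,-.011])
H=W(b,(0,.09,.112))+[0.0003,-.0025,0]
ey=np.array([-np.sin(b[2]),np.cos(b[2]),0])
v=g-H; Y=v@ey; Z=v[2]; th=np.arctan2(Z,-Y); print("theta",th,"radius",np.hypot(Y,Z),"xoff",v@np.array([np.cos(b[2]),np.sin(b[2]),0]),"F",np.round(s["ft_force"],1),"t",s["time"],"op",s["opening"])
t0=np.arctan2(.004,.222)
Rr=np.hypot(Y,Z)
for d in eval(sys.argv[1]):
    a=th+d; X=g+ey*(-Rr*np.cos(a)-Y)+np.array([0,0,Rr*np.sin(a)-Z])
    print(round(d,2),np.round(r.inv().apply(X-g)/.4,3))
E
python3 arc.py "[.05,.1,.15,.2,.25,.3,.35,.4]"
```

```text
theta 0.023687800103911204 radius 0.2226214007679462 xoff 0.0009516649447131172 F [0.4 1.9 5.3] t 9.0 op 0.12969632388081037
0.05 [ 0.    -0.001 -0.028]
0.1 [ 0.001 -0.004 -0.055]
0.15 [ 0.001 -0.008 -0.083]
0.2 [ 0.001 -0.013 -0.11 ]
0.25 [ 0.002 -0.02  -0.137]
0.3 [ 0.002 -0.028 -0.164]
0.35 [ 0.002 -0.037 -0.19 ]
0.4 [ 0.002 -0.048 -0.216]
```

Request:
drive_tool(
  moves=[
    [[0, -0.001, -0.028, 0], [0, -0.004, -0.055, 0], [0, -0.008, -0.083, 0], [0, -0.013, -0.11, 0], [0, -0.02, -0.137, 0], [0, -0.028, -0.164, 0], [0, -0.037, -0.19, 0], [0, -0.048, -0.216, 0]],
  ],
)

```text
time: 9.8
tool_pos: [0.5631, -0.1924, 0.194]
tool_rot: [0.003, 0.998, 0.058, 0.007]
ft_force: [5.1, -2.1, -3.8]
opening: 0.123
```

```bash
python3 arc.py "[.05,.1,.15,.2,.25,.3,.35,.4]"
```

```text
theta 0.42832413081097137 radius 0.22393519177181612 xoff 0.0007816150075003278 F [ 5.1 -2.1 -3.8] t 9.8 op 0.12346580519900961
0.05 [ 0.    -0.012 -0.025]
0.1 [ 0.001 -0.025 -0.05 ]
0.15 [ 0.001 -0.04  -0.074]
0.2 [ 0.001 -0.056 -0.097]
0.25 [ 0.002 -0.073 -0.119]
0.3 [ 0.002 -0.091 -0.141]
0.35 [ 0.002 -0.11  -0.161]
0.4 [ 0.003 -0.13  -0.181]
```

Request:
drive_tool(
  moves=[
    [[0, -0.012, -0.025, 0], [0, -0.025, -0.05, 0], [0, -0.04, -0.074, 0], [0, -0.056, -0.097, 0], [0, -0.073, -0.119, 0], [0, -0.091, -0.141, 0], [0, -0.11, -0.161, 0], [0, -0.13, -0.181, 0]],
  ],
)

```text
time: 10.6
tool_pos: [0.5573, -0.1421, 0.268]
tool_rot: [0.005, 0.998, 0.057, 0.009]
ft_force: [5.1, -4.3, -1.0]
opening: 0.121
```

```bash
python3 arc.py "[.05,.1,.15,.2,.25,.3,.35,.4]"; python3 -c "
from h import *
snap('scene','s6.png')"
```

```text
theta 0.828795288904422 radius 0.2265080382534533 xoff 0.000667230413420494 F [ 5.1 -4.3 -1. ] t 10.6 op 0.1210919856387365
0.05 [ 0.    -0.021 -0.019]
0.1 [ 0.001 -0.043 -0.037]
0.15 [ 0.001 -0.066 -0.053]
0.2 [ 0.001 -0.09  -0.069]
0.25 [ 0.001 -0.114 -0.083]
0.3 [ 0.002 -0.139 -0.096]
0.35 [ 0.002 -0.165 -0.108]
0.4 [ 0.002 -0.191 -0.118]
```

View pics/s6.png

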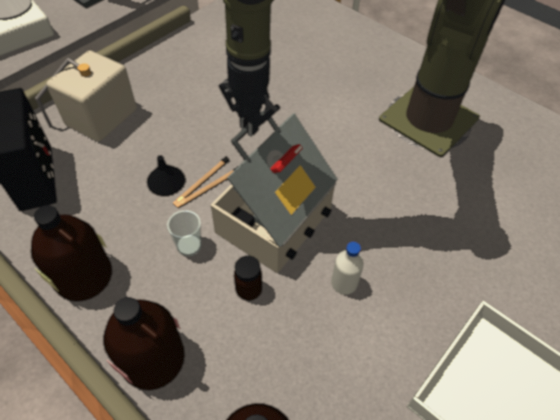

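Request:
drive_tool(
  moves=[
    [[0, -0.021, -0.018, 0], [0, -0.043, -0.035, 0], [0, -0.066, -0.05, 0], [0, -0.09, -0.065, 0], [0, -0.114, -0.078, 0], [0, -0.139, -0.09, 0], [0, -0.165, -0.102, 0], [0, -0.191, -0.112, 0]],
  ],
)

```text
time: 11.45
tool_pos: [0.5489, -0.0691, 0.3162]
tool_rot: [0.008, 0.998, 0.056, 0.012]
ft_force: [3.6, -6.9, 6.4]
opening: 0.128
```

```bash
python3 arc.py "[.05,.1,.15,.2,.25,.3,.35,.4,.45]"
```

```text
theta 1.2166423465213994 radius 0.22938555967619914 xoff 0.0005543538987579415 F [ 3.6 -6.9  6.4] t 11.45 op 0.12761438431467106
0.05 [ 0.    -0.027 -0.01 ]
0.1 [ 0.    -0.054 -0.018]
0.15 [ 0.    -0.082 -0.025]
0.2 [ 0.001 -0.11  -0.031]
0.25 [ 0.001 -0.139 -0.035]
0.3 [ 0.001 -0.167 -0.038]
0.35 [ 0.001 -0.196 -0.039]
0.4 [ 0.001 -0.225 -0.039]
0.45 [ 0.    -0.253 -0.037]
```

Request:
drive_tool(
  moves=[
    [[0, -0.027, -0.01, 0], [0, -0.054, -0.018, 0], [0, -0.082, -0.024, 0], [0, -0.11, -0.029, 0], [0, -0.139, -0.033, 0], [0, -0.167, -0.036, 0], [0, -0.196, -0.037, 0], [0, -0.225, -0.037, 0]],
  ],
)

```text
time: 12.25
tool_pos: [0.5387, 0.0189, 0.331]
tool_rot: [0.009, 0.998, 0.055, 0.013]
ft_force: [3.0, -3.1, 3.9]
opening: 0.122
```

Request:
drive_tool(
  moves=[
    [[0, -0.025, 0.001, 0], [0, -0.036, 0.003, 0], [0, -0.036, 0.003, 0], [0, -0.036, 0.003, 0]],
  ],
)

```text
time: 12.65
tool_pos: [0.5368, 0.0341, 0.3297]
tool_rot: [0.008, 0.998, 0.056, 0.012]
ft_force: [1.4, 1.5, 5.0]
opening: 0.123
```

```bash
python3 arc.py "[.05]"; python3 -c "
from h import *
snap('scene','s7.png')
snap('wrist','w7.png')
"
```

```text
theta 1.6770496950126443 radius 0.2300090506508215 xoff 0.00021351376304090694 F [1.4 1.5 5. ] t 12.65 op 0.1232937050705455
0.05 [-0.    -0.029  0.003]
```

View pics/s7.png

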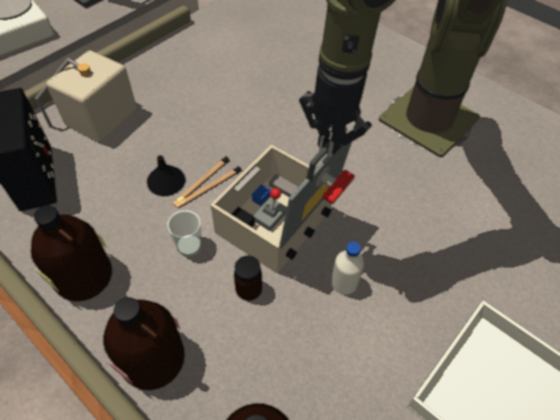

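View pics/w7.png

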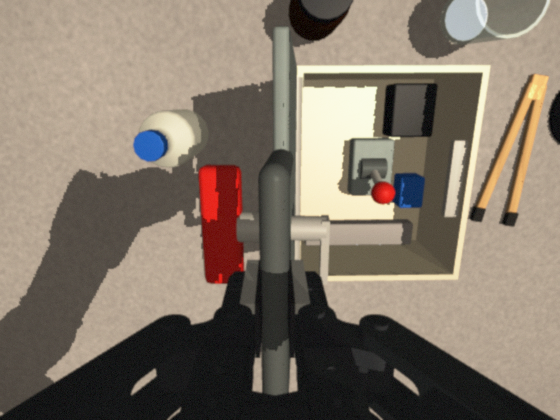

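Request:
drive_tool(
  moves=[
    [[0, 0, 0, 0], [0, 0, 0, 0], [0, 0, 0, 0], [0, 0, -0.03, 0], [0, 0, -0.08, 0], [0, 0, -0.14, 0], [0, 0, -0.14, 0]],
  ],
  fingers=40,
)

```text
time: 13.45
tool_pos: [0.537, 0.0342, 0.3892]
tool_rot: [0.008, 0.998, 0.055, 0.016]
ft_force: [0.1, -0.2, 0.9]
opening: 0.469
```

```bash
python3 - <<'E'
from h import *
b=np.load("box.npy")
p,o=snap('scene','s8.png',["isolator_tip","hinge_line"])
for n,P in dict(tip=(-.02,-.01,.076),barup=(0,.09,.335)).items():print(n,np.round(proj(p,W(b,P)),1))
for a in(1.4,1.57,1.67,1.83):print(a,np.round(proj(p,W(b,(0,.09-.222*np.cos(a),.112+.222*np.sin(a)))),1))
p,o=snap('top','t8.png',["isolator_tip"])
for n,P in dict(tip=(-.02,-.01,.076)).items():print(n,np.round(proj(p,W(b,P)),1))
for a in(1.4,1.57,1.67,1.83):print(a,np.round(proj(p,W(b,(0,.09-.222*np.cos(a),.112+.222*np.sin(a)))),1))
plan(W(b,(-.065,-.016,.36)),96.5)
E
```

```text
scene isolator_tip 0.7 [268.3, 187.7, 286.1, 210.3] [np.float64(275.4), np.float64(195.9)]
scene hinge_line 0.94 [211.1, 125.2, 356.6, 272.2] [np.float64(282.2), np.float64(200.8)]
tip [275.7 193.6]
barup [317.3 138.4]
1.4 [299.5 130.8]
1.57 [317.1 138.8]
1.67 [327.7 144.8]
1.83 [344.2 156.2]
top isolator_tip 0.5 [371.4, 186.2, 389.2, 260.5] [np.float64(379.9), np.float64(221.8)]
top isolator_tip 0.21 [247.6, 187.9, 348.0, 291.3] [np.float64(300.1), np.float64(237.0)]
tip [309.3 243.1]
1.4 [281.1 235.7]
1.57 [262.2 237.7]
1.67 [251.2 238.8]
1.83 [234.  240.7]
t 13.7 pos [0.5348 0.0351 0.385 ] yang -83.7 F [-0.1  0.1 -0.3] op 0.471 q [-0.63  0.49  0.78  1.66 -0.36  1.12 -1.22]
row [-0.1594  0.3216  0.0644] -0.0013
```

View pics/s8.png

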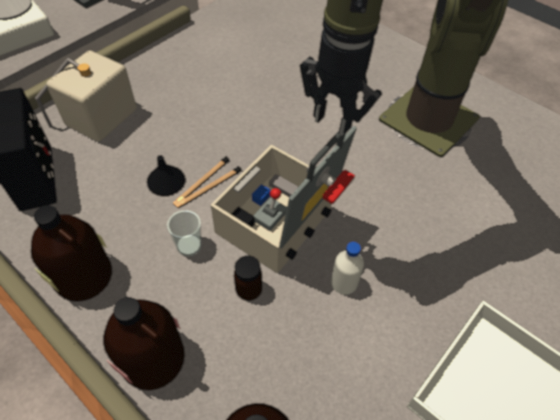

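View pics/t8.png

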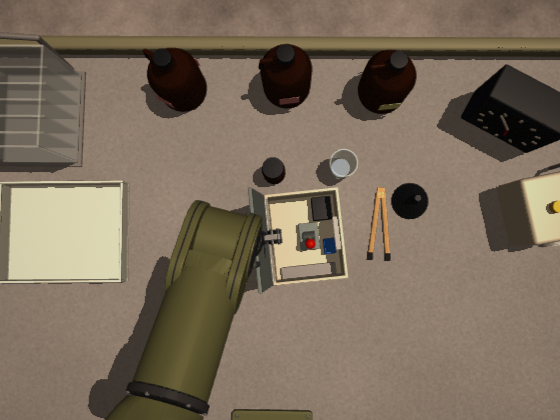

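Request:
drive_tool(
  moves=[
    [[-0.03, 0.06, -0.02, -0.05], [-0.07, 0.13, -0.02, -0.12], [-0.11, 0.22, -0.02, -0.19], [-0.15, 0.328, -0.02, -0.26], [-0.15, 0.328, -0.02, -0.33], [-0.15, 0.328, -0.02, -0.4], [-0.15, 0.328, -0.02, -0.47], [-0.15, 0.328, -0.02, -0.54]],
  ],
  fingers=0,
)

```text
time: 14.5
tool_pos: [0.4889, -0.1019, 0.3932]
tool_rot: [0.012, 0.826, 0.563, 0.005]
ft_force: [-0.1, 0.9, 0.3]
opening: -0.001
```

```bash
python3 - <<'E'
from h import *
b=np.load("box.npy")
plan(W(b,(-.06,-.015,.36))-[0,.0025,0],6.5)
E
```

```text
t 14.5 pos [ 0.4889 -0.1019  0.3932] yang -21.5 F [-0.1  0.9  0.3] op -0.001 q [-0.22  0.36  0.48  1.74 -0.18  1.06 -0.06]
row [0.0041 0.0022 0.083 ] -0.2439
```

Request:
drive_tool(
  moves=[
    [[0.004, 0.002, 0, -0.07], [0.004, 0.002, 0.02, -0.14], [0.004, 0.002, 0.04, -0.21], [0.004, 0.002, 0.06, -0.244], [0.004, 0.002, 0.08, -0.244], [0.004, 0.002, 0.08, -0.244]],
  ],
)

```text
time: 15.1
tool_pos: [0.49, -0.101, 0.3598]
tool_rot: [0.012, 0.667, 0.745, 0.001]
ft_force: [0.1, 0.8, -0.3]
opening: 0.002
```

```bash
python3 - <<'E'
from h import *
b=np.load("box.npy")
p,o=snap('scene','s9.png',[])
p,o=snap('top','t9.png',[])
p,o=snap('wrist','w9.png',["isolator_tip"])
print(np.round(proj(p,W(b,(-.02,-.01,.076))),1))
m=np.argwhere(o["isolator_tip"][0]["mask"]).mean(0)[::-1];print(atz(p,*m,.076),W(b,(-.02,-.01,.076)))
plan(W(b,(-.06,-.015,.076))-[0,.0025,0],6.5)
E
```

```text
wrist isolator_tip 0.62 [290.0, 144.8, 315.4, 168.5] [np.float64(303.9), np.float64(154.7)]
[305. 153.]
[ 0.52924825 -0.09124609  0.076     ] [ 0.53027002 -0.08912723  0.076     ]
t 15.3 pos [ 0.4911 -0.1012  0.3614] yang 6.5 F [ 0.1 -0.2  0.5] op -0.006 q [-0.13  0.38  0.34  1.79 -0.14  0.97  0.38]
row [ 0.0122 -0.0149  0.7132] -0.0003
```

View pics/s9.png

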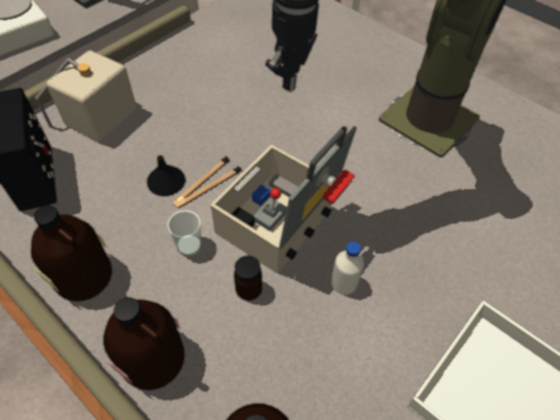

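View pics/t9.png

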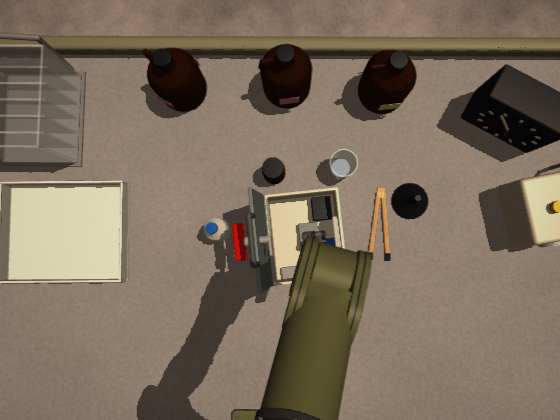

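View pics/w9.png

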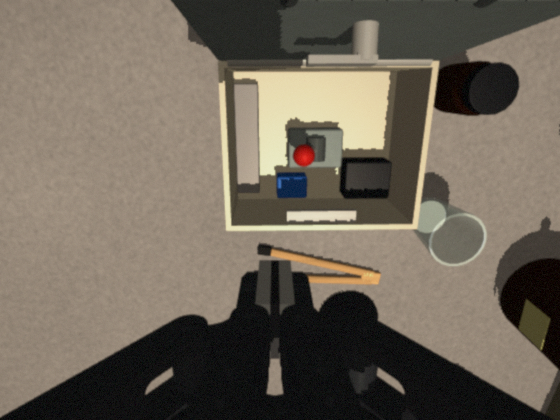

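```bash
python3 - <<'E'
from h import *
s=arm.observe();p=eyes.read_camera("wrist");M=np.array(p["world_to_cam"]);c=-M[:3,:3].T@M[:3,3]
print(quat(s).inv().apply(c-s["tool_pos"]), c,s["tool_pos"])
E
```

```text
[ 0.07855971 -0.00069523 -0.133594  ] [ 0.47863153 -0.02127453  0.4936043 ] [ 0.49114929 -0.10117989  0.36140025]
```

Request:
drive_tool(
  moves=[
    [[0, 0, 0, -0.07], [0, 0, 0, -0.14], [0, 0, 0, -0.21], [0, 0, 0, -0.28], [0, 0, 0, -0.35], [0, 0, 0, -0.42], [0, 0, 0, -0.49], [0, 0, 0, -0.56]],
  ],
)

```text
time: 16.15
tool_pos: [0.4914, -0.1012, 0.3619]
tool_rot: [0.013, 0.165, 0.986, -0.005]
ft_force: [0.5, 0.3, -0.5]
opening: 0.004
```

Request:
drive_tool(
  moves=[
    [[0, 0, 0, -0.07], [0, 0, 0, -0.14], [0, 0, 0, -0.21], [0, 0, 0, -0.22], [0, 0, 0, -0.22]],
  ],
)

```text
time: 16.65
tool_pos: [0.4914, -0.1013, 0.362]
tool_rot: [0.012, -0.052, 0.999, -0.008]
ft_force: [0.3, -0.5, 0.2]
opening: -0.003
```

```bash
python3 - <<'E'
from h import *
b=np.load("box.npy")
p,o=snap('scene','s10.png',[])
p,o=snap('top','t10.png',[])
plan(W(b,(-.06,-.013,.076))-[0.001,.0022,0],96.5)
E
```

```text
t 16.75 pos [ 0.4914 -0.1013  0.362 ] yang 96.0 F [-0.6  0.2 -0.1] op -0.0 q [ 0.15  0.36 -0.07  1.77  0.04  0.98  1.74]
row [0.0189 0.0187 0.7145] -0.0043
```

View pics/t10.png

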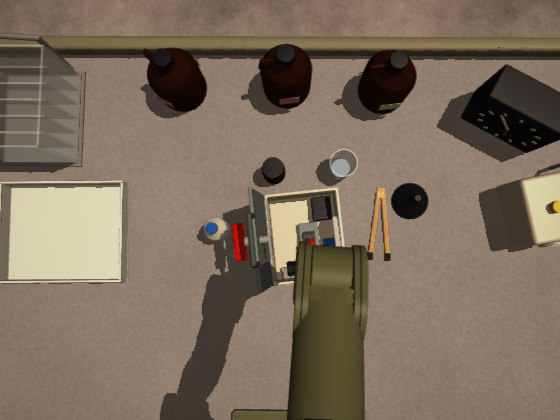

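View pics/s10.png

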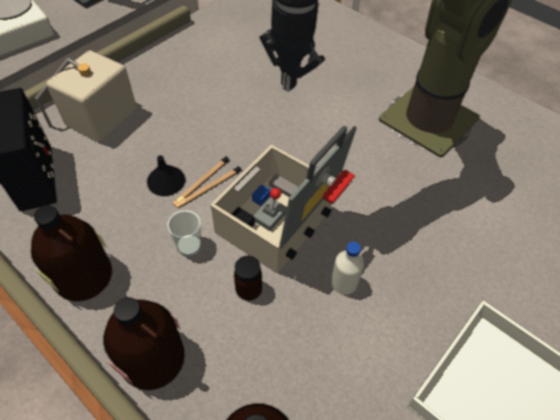

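Request:
drive_tool(
  moves=[
    [[0.01, 0.006, 0.09, -0.004], [0.019, 0.006, 0.18, -0.004], [0.019, 0.006, 0.27, -0.004], [0.019, 0.006, 0.36, -0.004], [0.019, 0.006, 0.45, -0.004], [0.019, 0.006, 0.5, -0.004], [0.019, 0.006, 0.54, -0.004], [0.019, 0.006, 0.55, -0.004]],
  ],
)

```text
time: 17.55
tool_pos: [0.4881, -0.1028, 0.1403]
tool_rot: [0.01, -0.056, 0.998, -0.008]
ft_force: [-0.3, 0.5, 1.2]
opening: 0.002
```

```bash
python3 - <<'E'
from h import *
b=np.load("box.npy")
p,o=snap('scene','s11.png',[])
cv2.imwrite("pics/s11z.png",cv2.resize(p["color"][80:280,190:400],None,fx=3,fy=3,interpolation=2))
p,o=snap('top','t11.png',[])
plan(W(b,(-.06,-.018,.076))-[0.001,.0022,0],96.5)
E
```

```text
t 17.65 pos [ 0.4888 -0.1029  0.1416] yang 96.4 F [ 0.8 -0.1 -0.4] op 0.004 q [ 0.13  0.68 -0.04  2.06  0.1   0.38  1.69]
row [-0.0003  0.      0.1641] -0.0007
```

View pics/s11z.png

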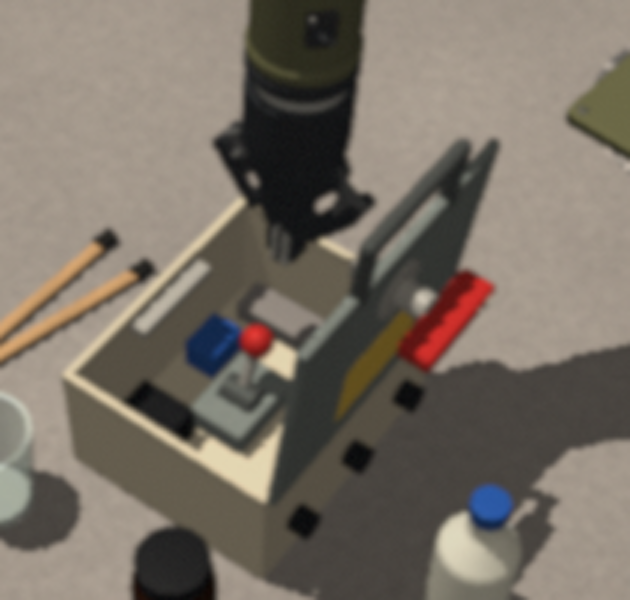

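View pics/t11.png

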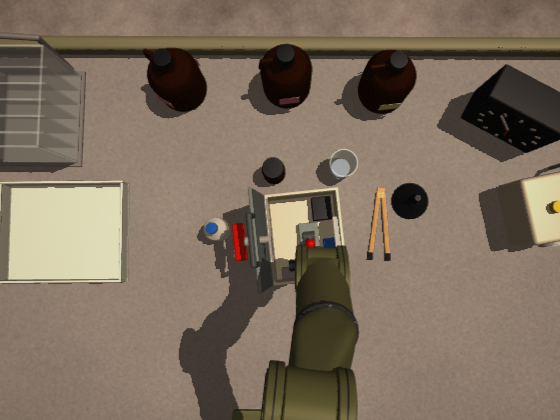

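Request:
drive_tool(
  moves=[
    [[0, 0, 0.04, 0], [0, 0, 0.08, 0], [0, 0, 0.12, 0], [0, 0, 0.15, 0], [0, 0, 0.162, 0], [0, 0, 0.162, 0]],
  ],
)

```text
time: 18.25
tool_pos: [0.4904, -0.1038, 0.0768]
tool_rot: [0.011, -0.056, 0.998, -0.008]
ft_force: [0.9, 0.7, 0.1]
opening: 0.003
```

```bash
python3 - <<'E'
from h import *
b=np.load("box.npy")
p,o=snap('scene','s12.png',["isolator_tip"])
cv2.imwrite("pics/s12z.png",cv2.resize(p["color"][80:280,190:400],None,fx=3,fy=3,interpolation=2))
plan(W(b,(-.002,-.018,.079))-[0.001,.0022,0],96.5)
E
```

```text
t 18.35 pos [ 0.4907 -0.1039  0.0774] yang 96.4 F [-0.   0.1  0.7] op 0.003 q [ 0.12  0.81 -0.02  2.09  0.12  0.22  1.68]
row [-0.1444  0.0005 -0.0008] -0.0008
```

View pics/s12z.png

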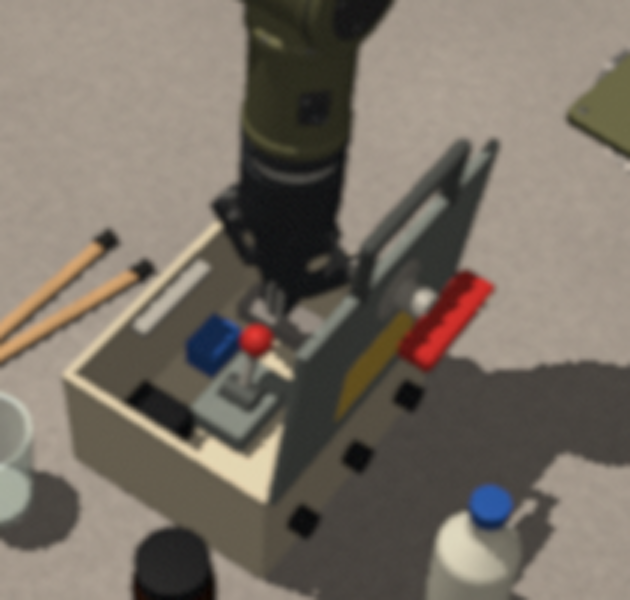

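Request:
drive_tool(
  moves=[
    [[-0.02, 0, 0, 0], [-0.04, 0, 0, 0], [-0.06, 0, 0, 0], [-0.08, 0, 0, 0], [-0.1, 0, 0, 0], [-0.12, 0, 0, 0], [-0.135, 0, 0, 0], [-0.142, 0, 0, 0]],
  ],
)

```text
time: 19.15
tool_pos: [0.5465, -0.0976, 0.0783]
tool_rot: [0.01, -0.056, 0.998, -0.008]
ft_force: [-5.3, -0.7, 2.0]
opening: -0.001
```

```bash
python3 - <<'E'
from h import *
b=np.load("box.npy")
p,o=snap('scene','s13.png',["isolator_tip"])
cv2.imwrite("pics/s13z.png",cv2.resize(p["color"][80:280,190:400],None,fx=3,fy=3,interpolation=2))
for a in(0,.4,.6,.68,.8):
    print(a,np.round(proj(p,W(b,(.052*np.sin(a-.4),-.01,.028+.052*np.cos(a-.4)))-[.001,.0022,0]),1))
plan(W(b,(-.002,-.018,.079))-[0.001,.0022,0],96.5)
E
```

```text
0 [275.4 192.7]
0.4 [270.1 197.3]
0.6 [267.3 200.6]
0.68 [266.2 202. ]
0.8 [264.6 204.2]
t 19.25 pos [ 0.5464 -0.0976  0.0784] yang 96.4 F [-3.  -0.3 -0.4] op 0.004 q [ 0.1   0.84 -0.03  1.93  0.1   0.36  1.67]
row [-0.0044  0.0005 -0.0015] -0.0009
```

View pics/s13z.png

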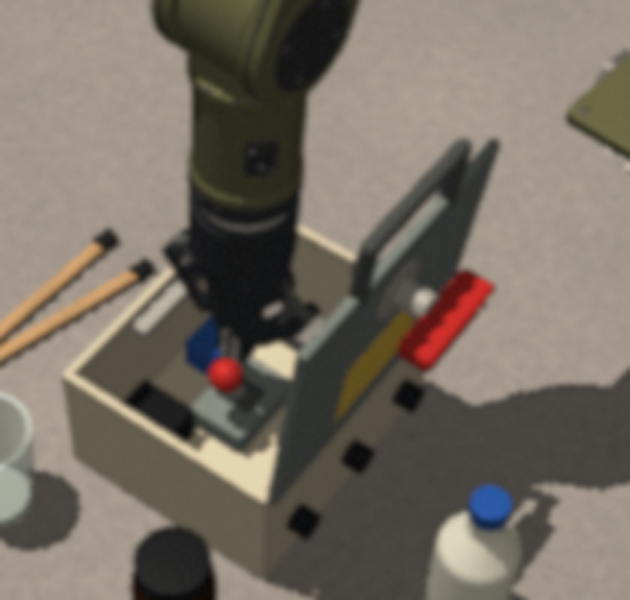

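Request:
drive_tool(
  moves=[
    [[-0.008, 0, 0, 0], [-0.016, 0, 0, 0], [-0.016, 0, 0, 0], [-0.016, 0, 0, 0]],
  ],
)

```text
time: 19.65
tool_pos: [0.5469, -0.0976, 0.0778]
tool_rot: [0.005, -0.055, 0.998, -0.008]
ft_force: [-10.3, -1.6, 5.6]
opening: -0.002
```

```bash
python3 - <<'E'
from h import *
b=np.load("box.npy")
p,o=snap('scene','s14.png',["isolator_tip"])
im=p["color"].astype(int);m=(im[:,:,2]>150)&(im[:,:,1]<60)&(im[:,:,0]<60);m[:, :250]=0;m[:,290:]=0
print(np.argwhere(m).mean(0)[::-1],m.sum())
plan(W(b,(-.002,-.018,.079))-[0.001,.0022,0],96.5)
E
```

```text
scene isolator_tip 0.51 [256.6, 198.6, 272.9, 211.3] [np.float64(265.3), np.float64(205.5)]
[264.         203.07843137] 51
t 19.75 pos [ 0.5469 -0.0976  0.0778] yang 96.4 F [-11.4  -1.1   5.8] op 0.001 q [ 0.1   0.84 -0.03  1.91  0.1   0.38  1.67]
row [-0.003   0.0007 -0.0029] -0.0013
```

Request:
drive_tool(
  moves=[
    [[0.02, 0, 0, 0], [0.05, 0, 0, 0], [0.08, 0, 0, 0], [0.1, 0, -0.05, 0], [0.1, 0, -0.15, 0], [0.1, 0, -0.25, 0], [0.1, 0, -0.35, 0], [0.1, 0, -0.45, 0]],
  ],
)

```text
time: 20.55
tool_pos: [0.5063, -0.099, 0.2597]
tool_rot: [0.007, -0.056, 0.998, -0.008]
ft_force: [-0.3, 0.9, 0.1]
opening: 0.001
```

Request:
drive_tool(
  moves=[
    [[0, 0, -0.1, 0], [0, 0, -0.2, 0], [0, 0, -0.3, 0], [0, 0, -0.3, 0], [0, 0, -0.3, 0]],
  ],
)

```text
time: 21.05
tool_pos: [0.5056, -0.097, 0.3807]
tool_rot: [0.009, -0.056, 0.998, -0.009]
ft_force: [-0.0, 1.1, 0.0]
opening: -0.006
```

```bash
python3 - <<'E'
from h import *
p,o=snap('scene','s15.png',["isolator_tip"])
p2,o=snap('top','t15.png',["beaker","jar","funnel","tongs","wash_bottle"])
cv2.imwrite("pics/c15.png",np.hstack([p["color"][100:330,120:400],p2["color"][100:330,180:460]]))
s=arm.observe();print(s["time"],s["ft_force"],s["tool_pos"])
E
```

```text
top beaker 0.84 [327.7, 147.9, 354.5, 177.2] [np.float64(342.9), np.float64(163.2)]
top jar 0.72 [204.3, 220.3, 230.4, 241.5] [np.float64(216.9), np.float64(228.8)]
top jar 0.59 [262.8, 155.5, 284.9, 180.6] [np.float64(273.7), np.float64(170.4)]
top funnel 0.87 [394.7, 183.9, 429.3, 218.5] [np.float64(409.6), np.float64(200.6)]
top funnel 0.52 [235.1, 187.1, 343.7, 291.0] [np.float64(282.4), np.float64(228.5)]
top tongs 0.73 [369.3, 186.6, 390.2, 261.1] [np.float64(379.7), np.float64(224.2)]
top wash_bottle 0.87 [201.5, 218.9, 228.5, 240.6] [np.float64(216.7), np.float64(229.0)]
21.45 [ 0.70336308 -0.49493208  0.43197261] [ 0.50440287 -0.09712759  0.37892091]
```

View pics/c15.png

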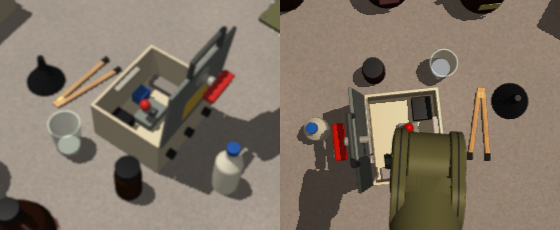

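```bash
python3 -c "
from rig import arm
print(arm.hand_in())"
```

```text
the job is handed in; nothing more can be done
None
```

The job is done and handed in at about 21 s of the 69 s allowed. I turned the key a quarter turn to its stop, swung the panel open to a little past upright at about 0.5 rad/s, and pushed the isolator fully over.

- **Key:** the wrist camera showed its bar in line with the box's x axis after I let go, with the panel still shut.
- **Panel:** it stayed at about 1.65 rad after release, estimated from the camera images.
- **Isolator:** the fingers met the stop: force rose to 11 N with only 0.5 mm more travel. The ball then sat at pixel (265, 205) in the scene image, which matches 0.8 rad.
- **Bystanders:** all five are within about 0.5 pixel of where they started in the top view.
- **Robot:** raised clear of everything, with no contact force.

**Checks that disagreed:**
- My first box position was about 2–3 mm off in y compared with the wrist images, and I corrected for it.
- While the panel swung, the bar's measured radius grew to 230 mm against the stated 222 mm, probably from the bar slipping slightly in the pads.
- In the last scene picture the trained network did not find the isolator ball, so I read its position by eye.
- In the last top picture, the network's best guess for the jar was really the wash bottle. Its second guess was the jar, and it had not moved.

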